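Set out the heated platform for a microsurgery session

ROBOT

A 6-joint arm with a two-finger parallel gripper is mounted at the origin on the work surface. World frame = base frame: x ahead of the robot, y to its left, z up, the work surface at z = 0. Lengths are in m, angles in rad, forces in N, time in s.
With the tool pointing down it reaches from about 0.275 to 0.975 m from the base axis. Payload 8.4 kg.
Tool frame: the origin (TCP) lies between the finger pads; the fingertips stand 11 mm ahead of it and the grasp point (between the pads) lies 8 mm behind it; z points along the fingers, y is the direction in which the jaws open and shut (so a half turn about z gives the same grasp; the last joint's range is limited). The gripper opens to 92 mm and grips with 3 to 60 N. Pads are 20 mm wide; open, the fingers measure 128 mm over their backs; the gripper's body (75 mm by 189 mm) begins 69 mm behind the grasp point.
Start: joints at [-1.308, 0.353, 1.633, -0, 1.155, -0.002], TCP at [0.164, -0.603, 0.226] pointing down, gripper open.
Joint ranges: [-2.63, 2.63], [-0.92, 2.1], [0.06, 2.66], [-1.3, 4.44], [0, 2.69], [-3.02, 3.02]. Speed limits (rad/s): [2.22, 2.22, 2.79, 3.14, 3.14, 3.14].

INTERFACE

Orientations are given as a unit quaternion [x, y, z, w].
In Python, from station import robot, cams, job gives the robot as it stands. The module is installed in compiled form; this text tells all that it offers.
- The arm moves only by the tool step_arm, never from a script. Its argument "steps" is a list of rows, each an object with "slide": the shift along the world's x, y, z in m, a list of three; "spin": the turn about the world's z in degrees; "claw": the closure, from 0 (fully open) to 1 (shut). In form: [{"slide": [x, y, z], "spin": spin, "claw": claw}, ...]. A call has 1 to 5 rows; each row is the pose to reach, as a shift and turn from the pose commanded when the call began; what a row does not reach only later rows make up. A row lasts 1/10 s, in which the tool goes at most 50 mm and 8.59 degrees, less where a joint would pass 70% of its speed; a pose out of reach is approached as far as the arm can. A call with a gripper value outside its range is refused whole. The fingers move at their own pace and stop on an object; the grip force is fixed at half the most. Time passes only in rows, so rows that repeat a pose let the fingers close. It gives the time, the measured TCP pose, the force and the opening at its end, in the units of the state.
- robot.state(): the state, without advancing time (a new reading comes with each control period).
- cams.camera(name): name is "scene" or "top"; returns (picture, depth): 400x640x3 uint8, blue, green, red; 400x640 float32, m along the optical axis (not along the pixel's ray), 0 where there is no reading.
- cams.get_calibration(name): a dict with "fx", "fy", "cx", "cy" (pixels), "cam_to_world" (4x4, takes a point from camera to world coordinates). Camera axes: x right, y down, z forward; pixel columns grow to the right and rows downward; lengths in m; the calibration is good to about 2 mm. A picture is of the moment at which its call begins. get_calibration takes no time and is no camera call.
- job.close_job(): hands the job in, once; it reports no verdict.
Trained networks look in the newest picture that a camera, given by its name, has taken for a name from the list of things; names that differ only in an ending like _2 or _b are one class to them, and where a whole thing is asked for, a point or a joint stands for the part that bears it (a point fixed in the world has none). Each returns a list of dicts, best first, with "p" (0 to 1); they miss things now and then, are a little off and sometimes report something else, mostly with a low value. They report only what shows in the picture. A call takes as long as a camera call.
- cams.regions_of(query, camera): "region" (400x640 bool, what is visible of it) and "bbox" ([left, top, width, height] in pixels, round what is visible of it).
- cams.place_of(query, camera): "position" ([column, row] in pixels: a listed point, or the origin of a listed thing).
The state is a dict: "clock": time; "qpos": joint angles; "qd": joint speeds; "joint_torque": joint torques, N m; "tool_pos": TCP position; "tcp_rot": TCP orientation; "force": force on the tool from outside, world axes, zero at the start; "wrist_torque": the same for the moment, N m; "gripper_width": finger opening in m.
Only numpy, scipy, OpenCV 4.12 (cv2) and the standard library are available. Lean on these libraries where they do the work, as an engineer would, in place of code of your own. Each camera call takes 0.05 s, during which the arm holds its last target. There are 200 camera calls.

TASK

Set the bench out around the white heated platform, square to it and as seen from the robot: the blue instrument case lies along the platform's right edge, about 3 cm off and centred on its length; the steel cup stands behind the platform's far edge, about 3 cm off and centred on its width; the amber bottle stands straight behind the blue case, level with the cup. The blue case is in the middle of the stack of three: the grey one at the bottom stays where it is, and at the end the red one lies squarely on top of it. Keep everything upright and do not shift the jar, tape, magnetic holder or tube rack.

Things in the scene. Friction and masses are not known exactly. Their poses are not given: they have to be found in the camera images.
- platform: White heated platform with aluminium top and black pad, fixed in the left or right half of the black breadboard: 160 (its x) x 100 (its y) x 24 high. Its x points to its far side (within 0.2 rad of the robot's ahead), its y to its left, where a plug sticks out 12 mm near the front. Origin: centre of its underside, at the height of the board's top, on which all loose things stand.
- case_grey: Light grey instrument case, a closed flat box 190 long (its x) x 58 wide (its y) x 26 high (its z), on four 3 mm feet, plain sides, flat lid, both ends alike, 170 to 340 g; bottom of the stack, stays put; its ends show under the shorter cases. Origin: centre of its underside. To its right (-y) 15 cm of board is free at the start.
- case_blue: Blue instrument case, a closed flat box 164 long (its x) x 58 wide (its y) x 26 high (its z), on four 3 mm feet, plain sides, flat lid, both ends alike, 170 to 340 g; middle of the stack, on the grey one and under the red one; its ends show under the shorter red one. Origin: centre of its underside.
- case_red: Red instrument case, a closed flat box 140 long (its x) x 58 wide (its y) x 26 high (its z), on four 3 mm feet, plain sides, flat lid, both ends alike, 170 to 340 g; top of the stack. Origin: centre of its underside.
- cup: Open straight-sided stainless steel cup, 60 across at the rim (56 at the foot), 46 high, wall 2, about 90 g. Origin: centre of its underside. It stands in the row left of the stack.
- bottle: Amber glass bottle with white screw cap: body 48 across up to 45 mm high, then a shoulder, cap 31 across from 55 to 71 mm (the top), about 130 g. Origin: centre of its underside. In the row left of the stack.
- jar: Bystander, leave alone: white jar with a green lid, 54 across, 53 high, in the row left of the stack. Origin: centre of its underside.
- tape: Bystander, leave alone: roll of white tape lying flat, 80 across, hole 40, 19 high, left of the platform. Origin: centre of its underside.
- magnet: Bystander, leave alone: round steel magnetic holder 32 across with a thin stem and yellow ball, 45 high, standing beyond the platform's far left corner. Origin: centre of its underside.
- rack: Bystander, leave alone: aluminium rack of small capped tubes, 46 (its x) x 92 (its y), 45 high, behind the stack. Origin: centre of its underside. All other equipment is fixed, on the board's far edge or beyond the board.

How it is judged:
At the end, for the whole second after the job is handed in: Square to the platform: blue case right of it, cup behind it, each 30 mm off (within 14), centred within 18; bottle within 18 mm of the blue case's axis, 140 mm (within 26) past the platform's centre; red on grey within 12 mm; cases parallel within 0.18 rad; all upright and at rest (x of case_blue in the frame of platform between -0.018 and 0.018 m and y of case_blue in the frame of platform between -0.123 and -0.095 m and angle between the x axis of case_blue and the x axis of platform, either way round below 0.18 rad and x of cup in the frame of platform between 0.126 and 0.154 m and y of cup in the frame of platform between -0.018 and 0.018 m and x of bottle in the frame of platform between 0.114 and 0.166 m and y of bottle in the frame of case_blue between -0.018 and 0.018 m and z of case_blue in the frame of platform between -0.004 and 0.004 m and z of cup in the frame of platform between -0.004 and 0.004 m and z of bottle in the frame of platform between -0.004 and 0.004 m and horizontal distance between case_red and case_grey below 0.012 m and angle between the x axis of case_red and the x axis of case_grey, either way round below 0.18 rad and z of case_red in the frame of case_grey between 0.022 and 0.03 m and angle between each of case_red, case_blue, cup, bottle's own z axis and vertical below 0.08 rad and linear speed of each of case_red, case_blue, cup, bottle below 0.02 m/s); the robot touches nothing.
It fails at once if the red or blue case is tipped more than 30 degrees (angle between any of case_red, case_blue's own z axis and vertical above 0.52 rad).
It fails at once if the cup or the bottle is tipped more than 30 degrees (angle between any of cup, bottle's own z axis and vertical above 0.52 rad).
It fails at once if the grey case is shifted more than 2 cm (distance of case_grey from where it was at the start of the episode above 0.02 m).
It fails at once if the jar, tape, magnetic holder or tube rack is shifted more than 2 cm (distance of any of jar, tape, magnet, rack from where it was at the start of the episode above 0.02 m).
It also fails if it takes over 115 s, if anything falls off the work surface, if the arm or the gripper's body presses on something with over 40 N, if the wrist force passes 120 N, or if a joint passes its speed limit or range.

## Working session

There is one attempt and no reset: what is moved stays moved. The work goes in short steps, Python scripts to look and compute and a tool call to move; the robot and the scene stay as the last step left them, time stands still between calls to the robot, and variables do not carry over. Pictures are saved under pics/ and viewed, about 12 in all and at most 16, crops included, and the job is handed in when it is done.

Besides the shell and the picture viewer there is one more tool, called after "Emit:" as name(argument=value, ...), one argument or row to a line, values as JSON. step_arm: Moves the arm, as the interface text tells. Its arguments: {"type":"object","properties":{"steps":{"type":"array"}},"required":["steps"]}

```bash
mkdir -p pics
cat > h.py <<'E'
import numpy as np, cv2
from station import robot, cams, job
def cloud(n):
    im,d=cams.camera(n); c=cams.get_calibration(n); T=np.array(c["cam_to_world"])
    v,u=np.mgrid[:400,:640]
    P=np.stack([(u-c["cx"])/c["fx"]*d,(v-c["cy"])/c["fy"]*d,d],-1)@T[:3,:3].T+T[:3,3]
    P[d==0]=np.nan
    return im,d,P
E
python3 - <<'E'
from h import *
for n in("scene","top"):
    im,d,P=cloud(n); cv2.imwrite(f"pics/{n}0.png",im); np.savez(f"{n}0.npz",im=im,P=P)
    print(n,np.round(cams.get_calibration(n)["cam_to_world"],3).tolist())
    for q in "platform case_grey case_blue case_red cup bottle jar tape magnet rack".split():
        r=cams.regions_of(q,n)
        if r:
            m=r[0]["region"]; X=P[m]; X=X[~np.isnan(X[:,0])]
            print(q,round(r[0]["p"],2),r[0]["bbox"],np.round(np.percentile(X,[3,50,97],axis=0),3).tolist())
print(robot.state())
E
```

```text
scene [[-0.881, 0.296, -0.37, 0.891], [0.473, 0.558, -0.682, 0.759], [0.004, -0.776, -0.631, 0.723], [0.0, 0.0, 0.0, 1.0]]
platform 0.74 [338.6, 209.0, 97.4, 62.0] [[0.358, 0.175, 0.02], [0.44, 0.23, 0.038], [0.512, 0.272, 0.04]]
case_grey 0.95 [257.0, 145.0, 65.7, 19.6] [[0.368, -0.225, 0.018], [0.489, -0.18, 0.032], [0.55, -0.175, 0.042]]
case_blue 0.76 [260.2, 135.9, 61.5, 19.3] [[0.38, -0.218, 0.043], [0.471, -0.178, 0.059], [0.536, -0.173, 0.07]]
case_red 0.62 [262.7, 117.3, 55.0, 30.7] [[0.387, -0.232, 0.071], [0.457, -0.189, 0.091], [0.521, -0.174, 0.095]]
cup 0.91 [313.6, 149.1, 18.8, 27.2] [[0.38, -0.119, 0.019], [0.409, -0.081, 0.042], [0.437, -0.06, 0.061]]
bottle 0.98 [288.3, 152.9, 21.7, 28.3] [[0.469, -0.102, 0.017], [0.491, -0.076, 0.057], [0.506, -0.065, 0.086]]
jar 0.9 [259.7, 163.4, 20.0, 30.0] [[0.551, -0.102, 0.017], [0.575, -0.067, 0.059], [0.595, -0.058, 0.069]]
tape 0.98 [405.8, 257.5, 39.0, 37.0] [[0.364, 0.308, 0.014], [0.404, 0.345, 0.032], [0.439, 0.38, 0.035]]
magnet 0.75 [349.8, 292.5, 16.9, 19.6] [[0.558, 0.324, 0.017], [0.572, 0.34, 0.028], [0.584, 0.35
[... 1207 characters left out ...]
3], [0.638, -0.17, 0.058]]
{'clock': 1.1, 'qpos': array([-1.30842292e+00,  3.52992642e-01,  1.63338795e+00,  9.71697230e-06,
        1.15516538e+00, -2.39135597e-03]), 'qd': array([-0.00172875, -0.00132782, -0.0013195 ,  0.00074363,  0.00163883,
       -0.00156391]), 'joint_torque': array([-2.09949758e-03, -5.93769944e+01, -3.34574926e+01,  6.96426630e-02,
        1.57554843e-02,  1.30789417e-05]), 'tool_pos': array([ 0.16356533, -0.6032404 ,  0.22559273]), 'tcp_rot': array([9.91250501e-01, 1.31994107e-01, 7.43281519e-06, 2.25667158e-05]), 'force': array([0.03082421, 0.35346099, 1.70076705]), 'wrist_torque': array([ 0.04385249, -0.01092886, -0.03648669]), 'gripper_width': 0.0919170022245086}
```

Run:
```python
import numpy as np,cv2
im=np.load("top0.npz")["im"]; cv2.imwrite("pics/a.png",cv2.resize(im[110:310,170:470],None,fx=2.6,fy=2.6,interpolation=cv2.INTER_CUBIC))
im=np.load("scene0.npz")["im"]; cv2.imwrite("pics/b.png",cv2.resize(im[90:330,180:480],None,fx=2.5,fy=2.5,interpolation=cv2.INTER_CUBIC))
P=np.load("top0.npz")["P"];S=np.load("scene0.npz")["P"]
for C in(P,S):
  Q=C.reshape(-1,3);Q=Q[~np.isnan(Q[:,0])]
  # board height
  m=(Q[:,0]>.35)&(Q[:,0]<.55)&(Q[:,1]>0)&(Q[:,1]<.12);print("board",np.percentile(Q[m,2],[5,50,95]))
  # red lid
  def rect(m,n):
    A=Q[m];r=cv2.minAreaRect((A[:,:2]*1000).astype(np.float32));print(n,len(A),np.round(r[0],1),np.round(r[1],1),round(r[2],2),"med",np.round(np.median(A,0),3))
  rect((Q[:,2]>.085)&(Q[:,0]>.36)&(Q[:,0]<.56)&(Q[:,1]>-.26)&(Q[:,1]<-.14),"red")
  rect((Q[:,2]>.031)&(Q[:,2]<.048)&(Q[:,0]>.32)&(Q[:,0]<.54)&(Q[:,1]>.15)&(Q[:,1]<.295),"plat")
  rect((Q[:,2]>.062)&(Q[:,0]>.44)&(Q[:,0]<.53)&(Q[:,1]>-.13)&(Q[:,1]<-.05),"bottle cap")
  rect((Q[:,2]>.051)&(Q[:,0]>.36)&(Q[:,0]<.45)&(Q[:,1]>-.13)&(Q[:,1]<-.05),"cup")
```

```text
board [0.00844546 0.01129127 0.01424804]
red 1419 [ 454.3 -206.1] [ 57.9 144.6] 87.33 med [ 0.453 -0.206  0.089]
plat 2381 [435.  216.4] [158.1  99.2] 4.64 med [0.432 0.216 0.036]
bottle cap 167 [485.5 -91. ] [31.3 33.3] 73.48 med [ 0.485 -0.089  0.081]
cup 80 [410.8 -91.7] [59.6 56.6] 89.18 med [ 0.41  -0.097  0.056]
board [0.01194421 0.01407697 0.01631883]
red 639 [ 451.  -204.1] [ 61.7 146.9] 86.96 med [ 0.456 -0.199  0.092]
plat 2378 [432.2 224.1] [160.6 110.7] 4.16 med [0.439 0.224 0.038]
bottle cap 185 [485.8 -84.9] [37.9 42.7] 56.89 med [ 0.488 -0.082  0.077]
cup 144 [407.5 -90.5] [62.1 57.5] 48.22 med [ 0.408 -0.089  0.057]
```

View pics/a.png

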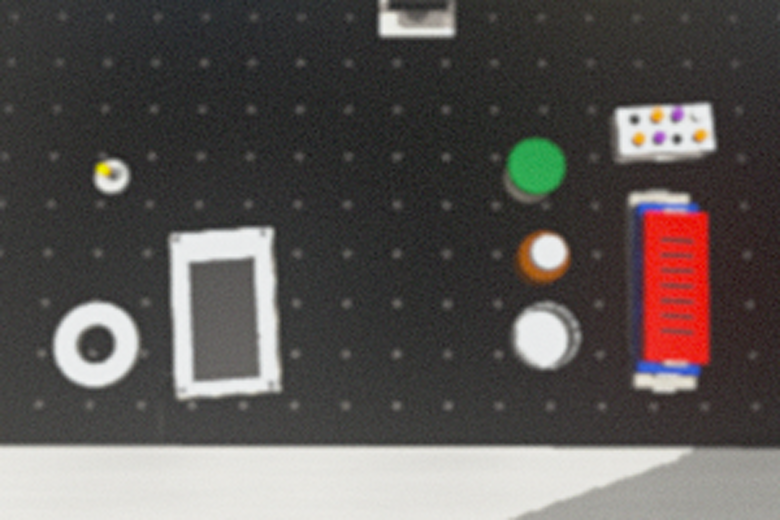

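View pics/b.png

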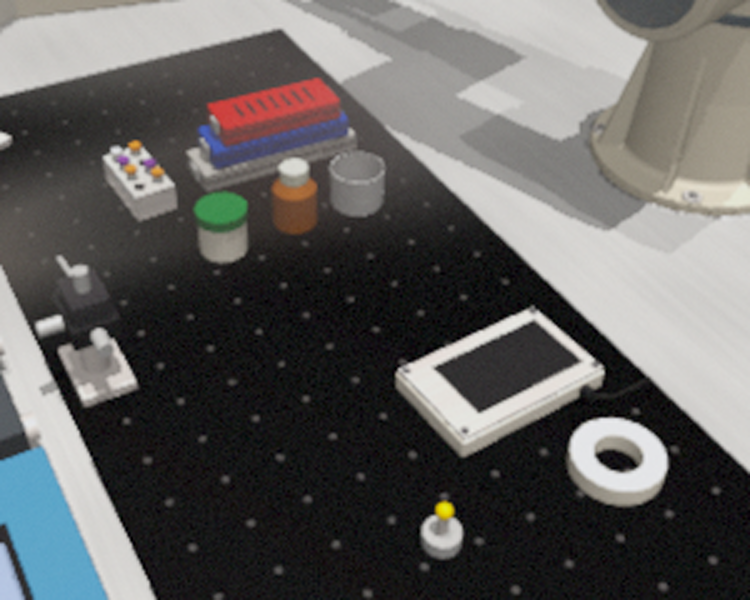

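The top view shows the platform on the left (crop about 225,315) turned slightly left. The stack is on the right (675,290) turned slightly right, with the jar, bottle and cup in a row beside it at x≈540. The scene view agrees. I'll take the red case first.

Emit:
step_arm(
  steps=[
    {"slide":[0.03,0.04,0],"spin":-4,"claw":0},
    {"slide":[0.06,0.08,0],"spin":-8,"claw":0},
    {"slide":[0.09,0.12,0],"spin":-12,"claw":0},
    {"slide":[0.12,0.16,0],"spin":-16,"claw":0},
    {"slide":[0.145,0.2,0],"spin":-18,"claw":0},
  ],
)

```text
clock: 1.6
tool_pos: [0.3097, -0.4017, 0.2258]
tcp_rot: [1.0, -0.026, 0.0, 0.0]
force: [-0.0, 0.2, 1.2]
gripper_width: 0.0919
```

Emit:
step_arm(
  steps=[
    {"slide":[0.03,0.04,0],"spin":0,"claw":0},
    {"slide":[0.06,0.08,-0.01],"spin":0,"claw":0},
    {"slide":[0.09,0.12,-0.02],"spin":0,"claw":0},
    {"slide":[0.12,0.16,-0.04],"spin":0,"claw":0},
    {"slide":[0.145,0.197,-0.06],"spin":0,"claw":0},
  ],
)

```text
clock: 2.1
tool_pos: [0.4528, -0.2083, 0.1677]
tcp_rot: [1.0, -0.025, 0.001, 0.0]
force: [0.8, -0.6, -0.1]
gripper_width: 0.0921
```

Emit:
step_arm(
  steps=[
    {"slide":[0,0,-0.03],"spin":0,"claw":0},
    {"slide":[0,0,-0.06],"spin":0,"claw":0},
    {"slide":[0,0,-0.075],"spin":0,"claw":0},
    {"slide":[0,0,-0.085],"spin":0,"claw":0},
    {"slide":[0,0,-0.086],"spin":0,"claw":0},
  ],
)

```text
clock: 2.6
tool_pos: [0.4506, -0.2096, 0.0806]
tcp_rot: [1.0, -0.025, -0.001, -0.0]
force: [0.2, 0.5, -0.2]
gripper_width: 0.0916
```

Emit:
step_arm(
  steps=[
    {"slide":[0,0,0],"spin":0,"claw":1},
    {"slide":[0,0,0],"spin":0,"claw":1},
    {"slide":[0,0,0],"spin":0,"claw":1},
    {"slide":[0,0,0],"spin":0,"claw":1},
    {"slide":[0,0,0],"spin":0,"claw":1},
  ],
)

```text
clock: 3.1
tool_pos: [0.4514, -0.2097, 0.082]
tcp_rot: [1.0, -0.025, 0.0, -0.0]
force: [-0.5, 3.1, 5.3]
gripper_width: 0.0575
```

Emit:
step_arm(
  steps=[
    {"slide":[0,0,0.005],"spin":0,"claw":1},
    {"slide":[0,0,0.015],"spin":0,"claw":1},
    {"slide":[0,0,0.03],"spin":0,"claw":1},
    {"slide":[0,0,0.04],"spin":0,"claw":1},
    {"slide":[0,0,0.04],"spin":0,"claw":1},
  ],
)

```text
clock: 3.6
tool_pos: [0.4521, -0.2103, 0.1231]
tcp_rot: [1.0, -0.025, 0.001, 0.001]
force: [-0.0, 0.0, -3.9]
gripper_width: 0.0578
```

Run:
```python
from h import *
im,d,P=cloud("scene"); cv2.imwrite("pics/c.png",cv2.resize(im[60:260,170:430],None,fx=3,fy=3,interpolation=cv2.INTER_CUBIC))
print(robot.state()["tool_pos"],robot.state()["gripper_width"])
```

```text
[ 0.45161386 -0.21007641  0.1222764 ] 0.05752453042389626
```

View pics/c.png

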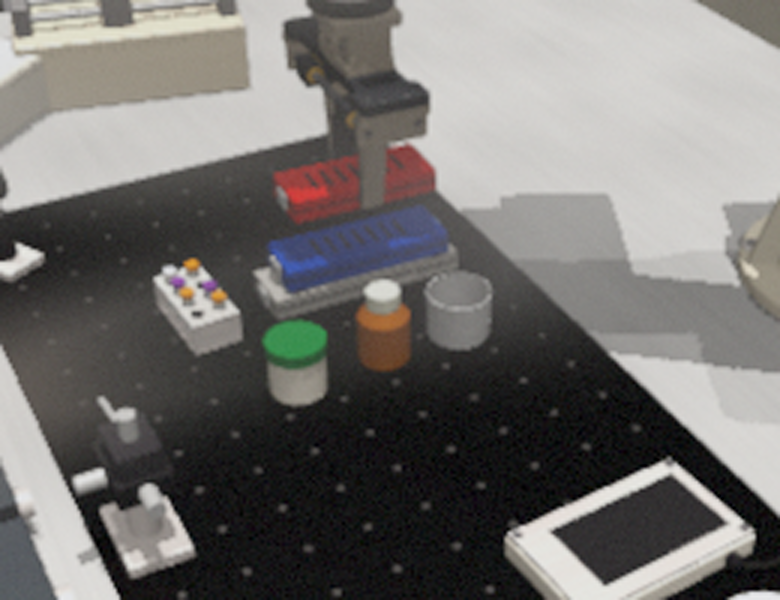

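Red is held level at about (355,180), with blue and grey undisturbed at (360,260). I'll set red down on the free board to the right.

Emit:
step_arm(
  steps=[
    {"slide":[0,-0.03,0],"spin":0,"claw":1},
    {"slide":[0,-0.07,0],"spin":0,"claw":1},
    {"slide":[0,-0.105,0],"spin":0,"claw":1},
    {"slide":[0,-0.12,-0.02],"spin":0,"claw":1},
    {"slide":[0,-0.12,-0.05],"spin":0,"claw":1},
  ],
)

```text
clock: 4.15
tool_pos: [0.4523, -0.333, 0.0719]
tcp_rot: [1.0, -0.026, 0.002, 0.001]
force: [-0.8, 1.3, -4.1]
gripper_width: 0.0575
```

Emit:
step_arm(
  steps=[
    {"slide":[0,0,-0.02],"spin":0,"claw":1},
    {"slide":[0,0,-0.032],"spin":0,"claw":1},
    {"slide":[0,0,-0.038],"spin":0,"claw":1},
    {"slide":[0,0,-0.041],"spin":0,"claw":1},
    {"slide":[0,0,-0.041],"spin":0,"claw":1},
  ],
)

```text
clock: 4.65
tool_pos: [0.4515, -0.3299, 0.0309]
tcp_rot: [1.0, -0.025, 0.0, 0.0]
force: [0.5, -0.1, -2.7]
gripper_width: 0.0575
```

Emit:
step_arm(
  steps=[
    {"slide":[0,0,-0.001],"spin":0,"claw":1},
    {"slide":[0,0,-0.001],"spin":0,"claw":0.2},
    {"slide":[0,0,-0.001],"spin":0,"claw":0.2},
    {"slide":[0,0,-0.001],"spin":0,"claw":0.2},
    {"slide":[0,0,0.01],"spin":0,"claw":0.2},
  ],
)

```text
clock: 5.15
tool_pos: [0.4505, -0.3293, 0.0401]
tcp_rot: [1.0, -0.025, -0.001, -0.001]
force: [-0.2, -0.3, -0.8]
gripper_width: 0.0733
```

Emit:
step_arm(
  steps=[
    {"slide":[0,0,0.05],"spin":0,"claw":0},
    {"slide":[0,0,0.1],"spin":0,"claw":0},
    {"slide":[0,0.04,0.1],"spin":0,"claw":0},
    {"slide":[0,0.09,0.1],"spin":0,"claw":0},
    {"slide":[0,0.124,0.095],"spin":0,"claw":0},
  ],
)

```text
clock: 5.65
tool_pos: [0.4512, -0.2041, 0.1372]
tcp_rot: [1.0, -0.025, 0.001, 0.0]
force: [0.2, 0.4, 0.8]
gripper_width: 0.0919
```

```bash
cat >> h.py <<'E'
def rect(Q,n):
    r=cv2.minAreaRect((Q[:,:2]*1000).astype(np.float32)); (a,b),(w,h),t=r
    if h>w: t-=90; w,h=h,w
    t=(t+90)%180-90
    print(n,len(Q),"c %.1f %.1f size %.1f %.1f yaw %.2f z %.4f"%(a,b,w,h,t,np.median(Q[:,2])))
def box(P,x0,x1,y0,y1,z0,z1):
    Q=P.reshape(-1,3); Q=Q[~np.isnan(Q[:,0])]
    return Q[(Q[:,0]>x0)&(Q[:,0]<x1)&(Q[:,1]>y0)&(Q[:,1]<y1)&(Q[:,2]>z0)&(Q[:,2]<z1)]
E
python3 - <<'E'
from h import *
im,d,P=cloud("top"); cv2.imwrite("pics/d.png",cv2.resize(im[110:310,250:510],None,fx=3,fy=3,interpolation=cv2.INTER_CUBIC))
rect(box(P,.35,.56,-.39,-.28,.029,.05),"red")
rect(box(P,.34,.56,-.25,-.15,.055,.075),"blue")
print(robot.state()["tool_pos"],robot.state()["gripper_width"])
E
```

```text
red 0 c 0.0 0.0 size 0.0 0.0 yaw 0.00 z nan
blue 919 c 456.3 -205.3 size 166.7 58.4 yaw -2.24 z 0.0631
[ 0.44971084 -0.20022362  0.13574148] 0.09194161334954597
  return _methods._mean(a, axis=axis, dtype=dtype,
  ret = ret.dtype.type(ret / rcount)
```

View pics/d.png

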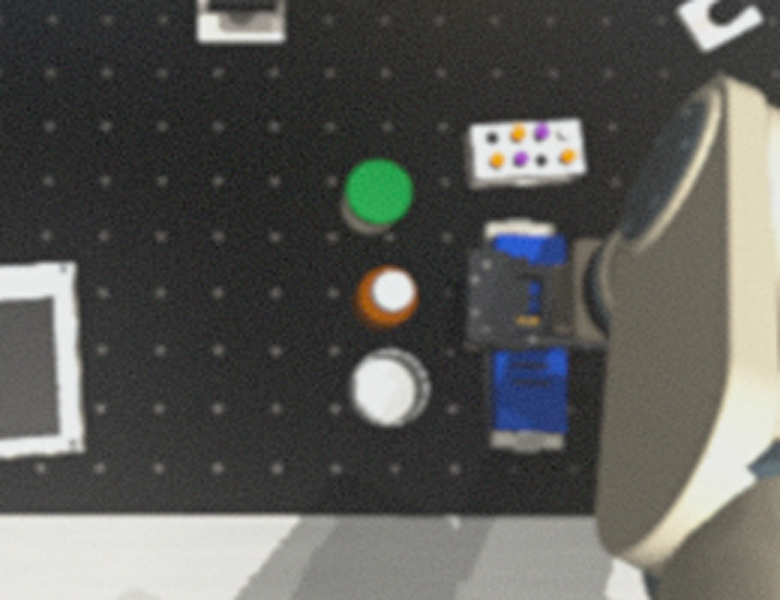

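Blue sits at (525,340) and is clear to grasp.

Emit:
step_arm(
  steps=[
    {"slide":[0.003,-0.003,-0.03],"spin":0.5,"claw":0},
    {"slide":[0.003,-0.003,-0.055],"spin":0.5,"claw":0},
    {"slide":[0.003,-0.003,-0.07],"spin":0.5,"claw":0},
    {"slide":[0.003,-0.003,-0.079],"spin":0.5,"claw":0},
    {"slide":[0.003,-0.003,-0.079],"spin":0.5,"claw":0},
  ],
)

```text
clock: 6.2
tool_pos: [0.4537, -0.2086, 0.0561]
tcp_rot: [1.0, -0.02, -0.001, -0.0]
force: [-0.1, -0.7, 0.2]
gripper_width: 0.0921
```

Emit:
step_arm(
  steps=[
    {"slide":[0,0,0],"spin":0,"claw":1},
    {"slide":[0,0,0],"spin":0,"claw":1},
    {"slide":[0,0,0],"spin":0,"claw":1},
    {"slide":[0,0,0],"spin":0,"claw":1},
    {"slide":[0,0,0],"spin":0,"claw":1},
  ],
)

```text
clock: 6.7
tool_pos: [0.4543, -0.2088, 0.0569]
tcp_rot: [1.0, -0.02, 0.0, 0.0]
force: [0.2, 1.9, 4.4]
gripper_width: 0.0576
```

Emit:
step_arm(
  steps=[
    {"slide":[0,0,0.01],"spin":0,"claw":1},
    {"slide":[0,0,0.04],"spin":0,"claw":1},
    {"slide":[0,0,0.08],"spin":0,"claw":1},
    {"slide":[0,0,0.1],"spin":0,"claw":1},
    {"slide":[0,0,0.1],"spin":0,"claw":1},
  ],
)

```text
clock: 7.2
tool_pos: [0.4559, -0.2097, 0.1597]
tcp_rot: [1.0, -0.02, 0.003, 0.001]
force: [1.6, 0.0, -1.7]
gripper_width: 0.0572
```

Emit:
step_arm(
  steps=[
    {"slide":[-0.002,0.03,0],"spin":1,"claw":1},
    {"slide":[-0.004,0.075,0],"spin":2,"claw":1},
    {"slide":[-0.006,0.12,0],"spin":3,"claw":1},
    {"slide":[-0.008,0.165,0],"spin":4,"claw":1},
    {"slide":[-0.01,0.21,0],"spin":5.5,"claw":1},
  ],
)

```text
clock: 7.7
tool_pos: [0.4429, 0.0028, 0.1554]
tcp_rot: [1.0, 0.028, -0.001, 0.0]
force: [0.7, 1.3, -1.8]
gripper_width: 0.0576
```

Emit:
step_arm(
  steps=[
    {"slide":[-0.002,0.04,0],"spin":1.1,"claw":1},
    {"slide":[-0.003,0.08,0],"spin":1.1,"claw":1},
    {"slide":[-0.003,0.103,-0.02],"spin":1.1,"claw":1},
    {"slide":[-0.003,0.103,-0.06],"spin":1.1,"claw":1},
    {"slide":[-0.003,0.103,-0.06],"spin":1.1,"claw":1},
  ],
)

```text
clock: 8.2
tool_pos: [0.437, 0.104, 0.0922]
tcp_rot: [0.999, 0.038, -0.004, 0.001]
force: [0.1, -0.6, -1.1]
gripper_width: 0.0574
```

Run:
```python
from h import *
im,d,P=cloud("top"); cv2.imwrite("pics/e.png",cv2.resize(im[130:330,190:450],None,fx=3,fy=3,interpolation=cv2.INTER_CUBIC))
m=cv2.inRange(cv2.cvtColor(im,cv2.COLOR_BGR2HSV),(105,120,60),(130,255,255))>0
Q=P[m];Q=Q[~np.isnan(Q[:,0])];print(np.percentile(Q,[1,50,99],axis=0))
Q=Q[(Q[:,2]>np.percentile(Q[:,2],20))];rect(Q,"blue")
rect(box(P,.32,.54,.16,.295,.031,.048),"plat")
print(robot.state())
Q=box(P,.35,.56,-.25,-.15,.03,.06);rect(Q,"grey")
Q=box(P,.35,.56,-.39,-.28,.03,.06);rect(Q,"red") if len(Q) else 0
```

```text
[[ 0.38697602 -0.38588367  0.03695042]
 [ 0.8484129  -0.28829748  0.0624266 ]
 [ 0.92289356  0.13475813  0.10148055]]
blue 448 c 655.4 -88.7 size 677.0 461.8 yaw -80.06 z 0.0634
plat 175 c 442.6 216.2 size 167.5 39.0 yaw 37.76 z 0.0352
{'clock': 8.25, 'qpos': array([ 2.29236201e-01,  2.74760778e-01,  2.10546152e+00, -1.18998552e-04,
        7.68382125e-01,  1.72469052e+00]), 'qd': array([-0.0185132 , -0.05277751, -0.04349999,  0.00139663,  0.03238475,
       -0.00027497]), 'joint_torque': array([ 8.10583625e-01, -4.20270467e+01, -2.29155314e+01,  4.07091435e-02,
       -6.54649101e-01,  2.59634183e-02]), 'tool_pos': array([0.43825319, 0.10377176, 0.09422178]), 'tcp_rot': array([ 9.99282772e-01,  3.77047588e-02, -3.43390369e-03,  7.07950854e-04]), 'force': array([ 0.09675774, -0.01946403, -0.79740054]), 'wrist_torque': array([-0.01525438,  0.01144126, -0.03580939]), 'gripper_width': 0.0570239562038104}
grey 1743 c 458.8 -207.8 size 193.9 58.6 yaw -0.46 z 0.0373
red 1306 c 454.6 -330.6 size 145.2 58.5 yaw -3.14 z 0.0372
```

View pics/e.png

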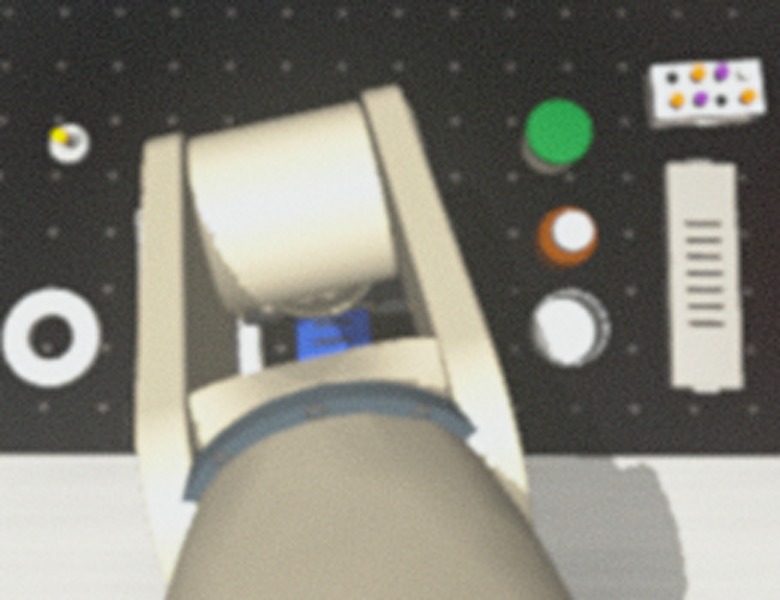

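Emit:
step_arm(
  steps=[
    {"slide":[0.002,0.004,-0.02],"spin":0,"claw":1},
    {"slide":[0.002,0.004,-0.04],"spin":0,"claw":1},
    {"slide":[0.002,0.004,-0.055],"spin":0,"claw":1},
    {"slide":[0.002,0.004,-0.058],"spin":0,"claw":1},
    {"slide":[0.002,0.004,-0.058],"spin":0,"claw":1},
  ],
)

```text
clock: 8.75
tool_pos: [0.4434, 0.1078, 0.0391]
tcp_rot: [0.999, 0.037, -0.0, 0.0]
force: [0.7, 0.4, -2.7]
gripper_width: 0.057
```

Run:
```python
from h import *
im,d,P=cloud("scene"); cv2.imwrite("pics/f.png",cv2.resize(im[130:330,250:510],None,fx=3,fy=3,interpolation=cv2.INTER_CUBIC))
s=robot.state();print(s["tool_pos"],s["force"])
Q=box(P,.34,.54,.07,.15,.034,.06);rect(Q,"blue lid?")
rect(box(P,.32,.54,.162,.29,.034,.048),"plat")
# platform right/far edges, blue edges per x
for x in np.arange(.36,.52,.02):
    B=box(P,x-.008,x+.008,.06,.15,.034,.046);A=box(P,x-.008,x+.008,.153,.3,.033,.046)
    print(round(x,2),[np.round(np.percentile(q[:,1],[2,98]),3).tolist()+[len(q)] for q in(B,A) if len(q)])
```

```text
[0.44376068 0.10796751 0.03946301] [ 0.05173789  0.63006744 -1.46857606]
blue lid? 1023 c 445.4 110.6 size 162.4 82.0 yaw 12.38 z 0.0477
plat 2239 c 432.7 218.6 size 158.5 99.9 yaw 3.63 z 0.0380
0.36 [[0.129, 0.132, 10], [0.168, 0.261, 180]]
0.38 [[0.13, 0.134, 19], [0.168, 0.262, 223]]
0.4 [[0.128, 0.135, 17], [0.171, 0.263, 219]]
0.42 [[0.093, 0.136, 6], [0.172, 0.266, 220]]
0.44 [[0.116, 0.15, 22], [0.171, 0.266, 229]]
0.46 [[0.103, 0.139, 27], [0.175, 0.269, 243]]
0.48 [[0.085, 0.141, 26], [0.176, 0.27, 241]]
0.5 [[0.113, 0.143, 28], [0.178, 0.272, 258]]
0.52 [[0.086, 0.143, 74], [0.178, 0.203, 17]]
```

View pics/f.png

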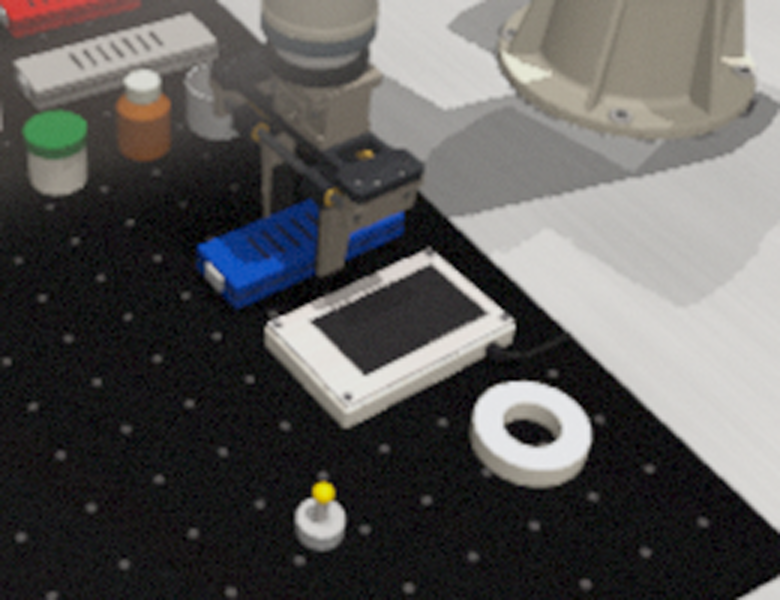

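Blue hovers right of the platform (300,240), parallel to it, with a gap of about 35 mm. I'll shift it 4 mm left, lower it and release with a narrow opening.

Emit:
step_arm(
  steps=[
    {"slide":[-0.001,0.004,-0.003],"spin":0,"claw":1},
    {"slide":[-0.001,0.004,-0.006],"spin":0,"claw":1},
    {"slide":[-0.001,0.004,-0.008],"spin":0,"claw":1},
    {"slide":[-0.001,0.004,-0.008],"spin":0,"claw":1},
    {"slide":[-0.001,0.004,-0.008],"spin":0,"claw":1},
  ],
)

```text
clock: 9.3
tool_pos: [0.4423, 0.1124, 0.0309]
tcp_rot: [0.999, 0.037, 0.0, -0.0]
force: [-0.9, 0.7, 4.1]
gripper_width: 0.0577
```

Emit:
step_arm(
  steps=[
    {"slide":[0,0,0],"spin":0,"claw":0.26},
    {"slide":[0,0,0],"spin":0,"claw":0.26},
    {"slide":[0,0,0],"spin":0,"claw":0.26},
    {"slide":[0,0,0.01],"spin":0,"claw":0.26},
    {"slide":[0,0,0.03],"spin":0,"claw":0.26},
  ],
)

```text
clock: 9.8
tool_pos: [0.4411, 0.1119, 0.0603]
tcp_rot: [0.999, 0.037, -0.001, 0.0]
force: [0.6, 0.2, -0.4]
gripper_width: 0.0677
```

Emit:
step_arm(
  steps=[
    {"slide":[0,0,0.05],"spin":0,"claw":0},
    {"slide":[0,0,0.1],"spin":0,"claw":0},
    {"slide":[0,-0.04,0.12],"spin":-1,"claw":0},
    {"slide":[0,-0.085,0.12],"spin":-2,"claw":0},
    {"slide":[0,-0.13,0.12],"spin":-3,"claw":0},
  ],
)

```text
clock: 10.3
tool_pos: [0.4426, -0.0189, 0.1824]
tcp_rot: [1.0, 0.012, 0.002, 0.0]
force: [1.2, 0.1, 0.4]
gripper_width: 0.0918
```

Emit:
step_arm(
  steps=[
    {"slide":[0,-0.045,0],"spin":-1,"claw":0},
    {"slide":[0.001,-0.09,0],"spin":-2,"claw":0},
    {"slide":[0.003,-0.135,0],"spin":-3,"claw":0},
    {"slide":[0.004,-0.18,0],"spin":-4,"claw":0},
    {"slide":[0.005,-0.225,0],"spin":-4,"claw":0},
  ],
)

```text
clock: 10.8
tool_pos: [0.4468, -0.2447, 0.1813]
tcp_rot: [1.0, -0.024, 0.0, 0.0]
force: [0.5, -0.9, 0.7]
gripper_width: 0.0919
```

```bash
cat > m.py <<'E'
from h import *
im,d,P=cloud("top")
def pca(Q,n):
    rect(Q,n); A=Q[:,:2]-Q[:,:2].mean(0); w,v=np.linalg.eigh(A.T@A); a=v[:,1]; print("   mean",np.round(Q[:,:2].mean(0)*1e3,1),"pca yaw %.2f"%((np.degrees(np.arctan2(a[1],a[0]))+90)%180-90))
for n,b in dict(plat=(.34,.53,.15,.295,.031,.045),blue=(.34,.54,.07,.15,.033,.05),grey=(.35,.56,-.25,-.15,.034,.06),red=(.37,.54,-.39,-.28,.033,.06),bottle=(.44,.53,-.13,-.05,.075,.1),cup=(.36,.45,-.13,-.05,.051,.07)).items():
    Q=box(P,*b)
    if len(Q)>20: pca(Q,n)
print(robot.state()["tool_pos"])
E
python3 m.py
```

```text
plat 2376 c 434.6 216.1 size 159.1 98.5 yaw 4.34 z 0.0355
   mean [433.5 216.2] pca yaw 4.38
blue 1458 c 443.8 111.3 size 168.3 57.0 yaw 4.34 z 0.0373
   mean [442.2 111. ] pca yaw 4.37
grey 1530 c 458.5 -207.6 size 193.2 57.9 yaw -0.32 z 0.0374
   mean [ 453.4 -205.4] pca yaw 0.80
red 590 c 452.7 -331.2 size 141.2 58.4 yaw -2.60 z 0.0372
   mean [ 416.6 -328.4] pca yaw 4.99
bottle 128 c 486.6 -91.2 size 29.2 28.9 yaw 26.42 z 0.0823
   mean [486.4 -91. ] pca yaw -62.24
cup 80 c 410.8 -91.2 size 58.9 56.4 yaw -89.48 z 0.0563
   mean [410.6 -93. ] pca yaw 87.18
[ 0.44769165 -0.25040661  0.18172686]
```

Emit:
step_arm(
  steps=[
    {"slide":[0.003,-0.04,0],"spin":0,"claw":0},
    {"slide":[0.006,-0.08,0],"spin":0,"claw":0},
    {"slide":[0.006,-0.08,-0.04],"spin":0,"claw":0},
    {"slide":[0.006,-0.08,-0.08],"spin":0,"claw":0},
    {"slide":[0.006,-0.08,-0.11],"spin":0,"claw":0},
  ],
)

```text
clock: 11.35
tool_pos: [0.4523, -0.3227, 0.0691]
tcp_rot: [1.0, -0.024, -0.0, -0.0]
force: [-0.1, -0.2, -0.0]
gripper_width: 0.0917
```

```bash
python3 m.py | tail -1
```

```text
[ 0.45028196 -0.3210329   0.06522241]
```

Emit:
step_arm(
  steps=[
    {"slide":[0.002,-0.008,0],"spin":0,"claw":0},
    {"slide":[0.002,-0.008,-0.02],"spin":0,"claw":0},
    {"slide":[0.002,-0.008,-0.033],"spin":0,"claw":0},
    {"slide":[0.002,-0.008,-0.038],"spin":0,"claw":0},
    {"slide":[0.002,-0.008,-0.038],"spin":0,"claw":0},
  ],
)

```text
clock: 11.9
tool_pos: [0.4552, -0.3309, 0.0328]
tcp_rot: [1.0, -0.024, -0.0, -0.0]
force: [0.3, -0.0, -0.0]
gripper_width: 0.092
```

Emit:
step_arm(
  steps=[
    {"slide":[0,0,0],"spin":0,"claw":1},
    {"slide":[0,0,0],"spin":0,"claw":1},
    {"slide":[0,0,0],"spin":0,"claw":1},
    {"slide":[0,0,0],"spin":0,"claw":1},
    {"slide":[0,0,0],"spin":0,"claw":1},
  ],
)

```text
clock: 12.4
tool_pos: [0.4552, -0.3308, 0.0327]
tcp_rot: [1.0, -0.024, 0.0, 0.0]
force: [-0.5, 0.9, 3.3]
gripper_width: 0.0572
```

Emit:
step_arm(
  steps=[
    {"slide":[0,0,0.01],"spin":0,"claw":1},
    {"slide":[0,0,0.04],"spin":0,"claw":1},
    {"slide":[0,0,0.06],"spin":1,"claw":1},
    {"slide":[0,0,0.06],"spin":1,"claw":1},
    {"slide":[0,0,0.06],"spin":1,"claw":1},
  ],
)

```text
clock: 12.9
tool_pos: [0.455, -0.3307, 0.0925]
tcp_rot: [1.0, -0.015, 0.0, 0.0]
force: [-0.2, 0.3, -3.5]
gripper_width: 0.0575
```

Emit:
step_arm(
  steps=[
    {"slide":[0.001,0.035,0],"spin":0,"claw":1},
    {"slide":[0.002,0.075,0],"spin":0,"claw":1},
    {"slide":[0.004,0.11,0],"spin":1,"claw":1},
    {"slide":[0.004,0.123,0],"spin":1,"claw":1},
    {"slide":[0.004,0.123,-0.015],"spin":1,"claw":1},
  ],
)

```text
clock: 13.4
tool_pos: [0.4594, -0.2063, 0.0776]
tcp_rot: [1.0, -0.006, 0.0, 0.0]
force: [-0.7, -0.7, -3.4]
gripper_width: 0.0572
```

Emit:
step_arm(
  steps=[
    {"slide":[0,0,-0.006],"spin":0,"claw":1},
    {"slide":[0,0,-0.011],"spin":0,"claw":1},
    {"slide":[0,0,-0.011],"spin":0,"claw":1},
  ],
)

```text
clock: 13.7
tool_pos: [0.4585, -0.2081, 0.0656]
tcp_rot: [1.0, -0.007, -0.001, -0.0]
force: [0.2, 1.2, -2.8]
gripper_width: 0.0573
```

```bash
python3 m.py | tail -1
python3 - <<'E'
from h import *
im,d,P=cloud("scene"); cv2.imwrite("pics/g.png",cv2.resize(im[90:210,210:350],None,fx=5.5,fy=5,interpolation=cv2.INTER_CUBIC))
# left faces of grey and red by x
for x in np.arange(.38,.54,.02):
    print(round(x,2),[(np.round(np.percentile(q[:,1],[50,98]),4).tolist(),len(q)) for q in(box(P,x-.008,x+.008,-.2,-.16,.018,.034),box(P,x-.008,x+.008,-.2,-.16,.05,.063)) if len(q)])
for z0,z1 in((.018,.034),(.05,.063)):
    Q=box(P,.34,.58,-.25,-.165,z0,z1); print(np.percentile(Q[:,0],[.5,2,98,99.5]))
E
```

```text
[ 0.45880822 -0.20818621  0.06602671]
0.38 [([-0.1781, -0.1744], 21), ([-0.1796, -0.179], 4)]
0.4 [([-0.1774, -0.1718], 24), ([-0.1787, -0.1758], 20)]
0.42 [([-0.1785, -0.1752], 22), ([-0.1802, -0.1781], 18)]
0.44 [([-0.1795, -0.1782], 8), ([-0.1788, -0.1767], 9)]
0.46 [([-0.1786, -0.176], 15), ([-0.1756, -0.168], 10)]
0.48 [([-0.1781, -0.1763], 24), ([-0.1806, -0.1771], 21)]
0.5 [([-0.179, -0.1761], 24), ([-0.181, -0.1788], 20)]
0.52 [([-0.1797, -0.1763], 25), ([-0.1815, -0.1787], 22)]
0.54 [([-0.1801, -0.1768], 25)]
[0.36091303 0.36474566 0.55146228 0.55390861]
[0.38689938 0.38761362 0.5257615  0.52738346]
```

View pics/g.png

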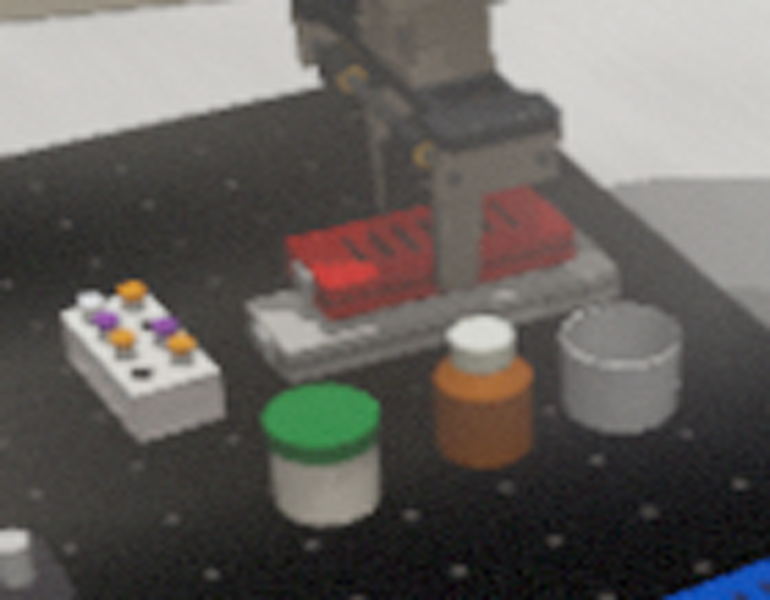

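Red is just above grey, parallel to it. The side faces agree within 2 mm and the centres within 1 mm, so I'll lower it and release.

Emit:
step_arm(
  steps=[
    {"slide":[0,0.001,-0.004],"spin":0,"claw":1},
    {"slide":[0,0.001,-0.007],"spin":0,"claw":1},
    {"slide":[0,0.001,-0.008],"spin":0,"claw":1},
    {"slide":[0,0.001,-0.008],"spin":0,"claw":1},
  ],
)

```text
clock: 14.2
tool_pos: [0.4591, -0.2068, 0.0587]
tcp_rot: [1.0, -0.006, -0.0, 0.0]
force: [-1.9, 0.1, 0.6]
gripper_width: 0.0571
```

Emit:
step_arm(
  steps=[
    {"slide":[0,0,0],"spin":0,"claw":0.2},
    {"slide":[0,0,0],"spin":0,"claw":0.2},
    {"slide":[0,0,0],"spin":0,"claw":0.2},
    {"slide":[0,0,0.01],"spin":0,"claw":0.2},
    {"slide":[0,0,0.05],"spin":0,"claw":0.2},
  ],
)

```text
clock: 14.7
tool_pos: [0.4568, -0.2057, 0.1067]
tcp_rot: [1.0, -0.006, -0.003, -0.001]
force: [1.2, 0.4, 0.2]
gripper_width: 0.0737
```

Emit:
step_arm(
  steps=[
    {"slide":[0,0,0.045],"spin":0,"claw":0},
    {"slide":[0.01,0.04,0.06],"spin":0,"claw":0},
    {"slide":[0.02,0.08,0.06],"spin":0,"claw":0},
    {"slide":[0.028,0.116,0.06],"spin":0,"claw":0},
    {"slide":[0.028,0.116,0.06],"spin":0,"claw":0},
  ],
)

```text
clock: 15.2
tool_pos: [0.488, -0.0876, 0.1696]
tcp_rot: [1.0, -0.005, 0.001, -0.0]
force: [0.7, 0.6, -0.7]
gripper_width: 0.0918
```

Run:
```python
from h import *
im,d,P=cloud("top")
rect(box(P,.35,.56,-.25,-.15,.059,.075),"red")
im,d,P=cloud("scene")
rect(box(P,.35,.56,-.25,-.15,.057,.075),"red")
rect(box(P,.46,.53,-.13,-.05,.075,.1),"cap"); rect(box(P,.36,.45,-.13,-.05,.051,.07),"cup")
s=robot.state();print(s["tool_pos"],s["tcp_rot"])
```

```text
red 285 c 472.9 -208.0 size 59.1 35.3 yaw 83.06 z 0.0631
red 552 c 454.7 -205.3 size 146.9 63.9 yaw 1.85 z 0.0660
cap 102 c 484.3 -88.6 size 31.2 28.7 yaw 62.95 z 0.0845
cup 144 c 407.4 -89.8 size 61.7 58.8 yaw 29.18 z 0.0562
[ 0.48730169 -0.09029988  0.16909879] [ 9.99986150e-01 -5.25213204e-03  2.81538963e-04  1.87781282e-04]
```

Emit:
step_arm(
  steps=[
    {"slide":[-0.002,0,-0.045],"spin":0,"claw":0},
    {"slide":[-0.002,0,-0.085],"spin":0,"claw":0},
    {"slide":[-0.002,0,-0.115],"spin":0,"claw":0},
    {"slide":[-0.002,0,-0.132],"spin":0,"claw":0},
    {"slide":[-0.002,0,-0.132],"spin":0,"claw":0},
  ],
)

```text
clock: 15.8
tool_pos: [0.4831, -0.0917, 0.0345]
tcp_rot: [1.0, -0.007, -0.002, -0.0]
force: [-0.1, -0.5, 0.3]
gripper_width: 0.0918
```

Emit:
step_arm(
  steps=[
    {"slide":[0,0,0],"spin":0,"claw":1},
    {"slide":[0,0,0],"spin":0,"claw":1},
    {"slide":[0,0,0],"spin":0,"claw":1},
    {"slide":[0,0,0],"spin":0,"claw":1},
    {"slide":[0,0,0],"spin":0,"claw":1},
  ],
)

```text
clock: 16.3
tool_pos: [0.4855, -0.0908, 0.0371]
tcp_rot: [1.0, -0.006, 0.001, 0.0]
force: [0.6, -0.2, -0.1]
gripper_width: 0.0536
```

Emit:
step_arm(
  steps=[
    {"slide":[0,0,0.01],"spin":0,"claw":1},
    {"slide":[0,0,0.04],"spin":0,"claw":1},
    {"slide":[0,0,0.075],"spin":0,"claw":1},
    {"slide":[0,0,0.09],"spin":0,"claw":1},
    {"slide":[0,0,0.09],"spin":0,"claw":1},
  ],
)

```text
clock: 16.8
tool_pos: [0.4868, -0.091, 0.1292]
tcp_rot: [1.0, -0.006, 0.002, 0.0]
force: [0.4, 0.0, -2.3]
gripper_width: 0.0471
```

Emit:
step_arm(
  steps=[
    {"slide":[0.01,0.04,0],"spin":0,"claw":1},
    {"slide":[0.03,0.08,0],"spin":0,"claw":1},
    {"slide":[0.05,0.12,0],"spin":0,"claw":1},
    {"slide":[0.07,0.16,0],"spin":0,"claw":1},
    {"slide":[0.085,0.195,0],"spin":0,"claw":1},
  ],
)

```text
clock: 17.3
tool_pos: [0.5703, 0.1062, 0.1254]
tcp_rot: [1.0, -0.006, -0.001, 0.0]
force: [0.2, -0.0, -1.8]
gripper_width: 0.0472
```

Emit:
step_arm(
  steps=[
    {"slide":[0.01,0.018,0],"spin":0,"claw":1},
    {"slide":[0.01,0.018,-0.03],"spin":0,"claw":1},
    {"slide":[0.01,0.018,-0.06],"spin":0,"claw":1},
    {"slide":[0.01,0.018,-0.075],"spin":0,"claw":1},
    {"slide":[0.01,0.018,-0.075],"spin":0,"claw":1},
  ],
)

```text
clock: 17.8
tool_pos: [0.578, 0.1213, 0.049]
tcp_rot: [1.0, -0.007, -0.003, 0.001]
force: [-0.4, -0.5, -1.2]
gripper_width: 0.0472
```

Run:
```python
from h import *
im,d,P=cloud("scene"); cv2.imwrite("pics/h.png",cv2.resize(im[110:310,220:480],None,fx=3,fy=3,interpolation=cv2.INTER_CUBIC))
s=robot.state();print(s["tool_pos"],s["force"],s["gripper_width"])
m=cams.regions_of("bottle","scene")
for r in m[:2]:
    Q=P[r["region"]];Q=Q[~np.isnan(Q[:,0])];print(r["p"],r["bbox"],np.round(np.percentile(Q,[2,50,98],axis=0),3).tolist())
```

```text
[0.57925895 0.12158871 0.05059473] [ 0.66649774 -0.6094485  -0.49660425] 0.04742050365954077
0.68 [291.0, 214.0, 20.3, 28.7] [[0.582, 0.113, 0.023], [0.592, 0.133, 0.058], [0.601, 0.144, 0.09]]
```

View pics/h.png

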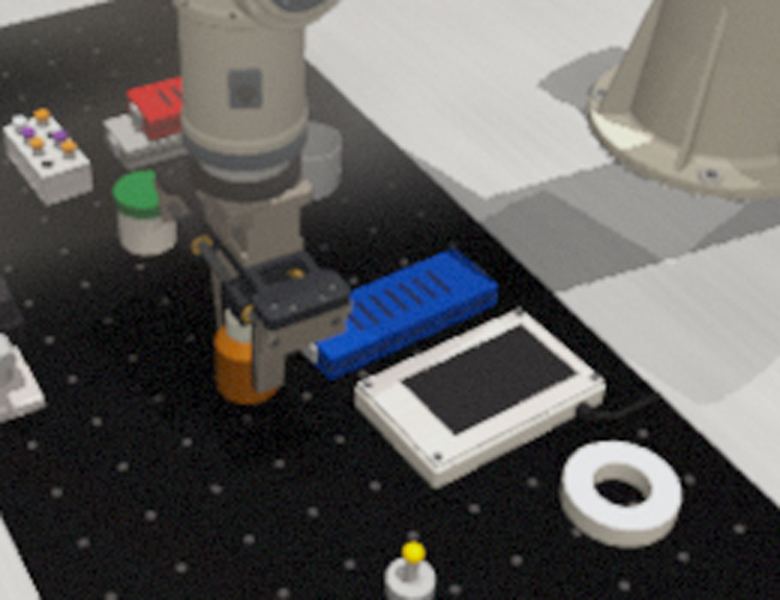

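Bottle held upright at (245,365) behind the blue case, a few mm above the board. I'll lower it gently until it touches.

Emit:
step_arm(
  steps=[
    {"slide":[0.002,0,-0.002],"spin":0,"claw":1},
    {"slide":[0.002,0,-0.004],"spin":0,"claw":1},
    {"slide":[0.002,0,-0.005],"spin":0,"claw":1},
    {"slide":[0.002,0,-0.005],"spin":0,"claw":1},
  ],
)

```text
clock: 18.3
tool_pos: [0.5823, 0.1222, 0.0468]
tcp_rot: [1.0, -0.006, 0.0, -0.0]
force: [0.4, -0.2, -0.9]
gripper_width: 0.0474
```

Emit:
step_arm(
  steps=[
    {"slide":[0,0,-0.001],"spin":0,"claw":1},
    {"slide":[0,0,-0.002],"spin":0,"claw":1},
    {"slide":[0,0,-0.002],"spin":0,"claw":1},
  ],
)

```text
clock: 18.6
tool_pos: [0.582, 0.1222, 0.0444]
tcp_rot: [1.0, -0.006, -0.0, 0.0]
force: [0.2, 0.3, -1.2]
gripper_width: 0.0475
```

Emit:
step_arm(
  steps=[
    {"slide":[0,0,-0.001],"spin":0,"claw":1},
    {"slide":[0,0,-0.002],"spin":0,"claw":1},
    {"slide":[0,0,-0.002],"spin":0,"claw":1},
  ],
)

```text
clock: 18.9
tool_pos: [0.5823, 0.1223, 0.043]
tcp_rot: [1.0, -0.006, 0.0, -0.0]
force: [-2.3, -0.3, 6.0]
gripper_width: 0.0474
```

Emit:
step_arm(
  steps=[
    {"slide":[0,0,-0.001],"spin":0,"claw":1},
    {"slide":[0,0,-0.002],"spin":0,"claw":1},
    {"slide":[0,0,-0.002],"spin":0,"claw":1},
  ],
)

```text
clock: 19.2
tool_pos: [0.5824, 0.1224, 0.0428]
tcp_rot: [1.0, -0.006, 0.0, -0.0]
force: [-8.1, -0.4, 25.0]
gripper_width: 0.0474
```

Emit:
step_arm(
  steps=[
    {"slide":[0,0,0.002],"spin":0,"claw":1},
    {"slide":[0,0,0.002],"spin":0,"claw":1},
    {"slide":[0,0,0.002],"spin":0,"claw":0.2},
    {"slide":[0,0,0.002],"spin":0,"claw":0.2},
    {"slide":[0,0,0.002],"spin":0,"claw":0.2},
  ],
)

```text
clock: 19.7
tool_pos: [0.5819, 0.1222, 0.0421]
tcp_rot: [1.0, -0.006, -0.0, 0.0]
force: [0.4, -0.4, -0.5]
gripper_width: 0.069
```

Emit:
step_arm(
  steps=[
    {"slide":[0,0,0],"spin":0,"claw":0.2},
    {"slide":[0,0,0.01],"spin":0,"claw":0.1},
    {"slide":[0,0,0.04],"spin":0,"claw":0.1},
    {"slide":[0,0,0.08],"spin":0,"claw":0.1},
    {"slide":[0,0,0.12],"spin":0,"claw":0},
  ],
)

```text
clock: 20.2
tool_pos: [0.5817, 0.1221, 0.1641]
tcp_rot: [1.0, -0.006, -0.0, 0.0]
force: [0.8, -0.7, 0.6]
gripper_width: 0.089
```

Emit:
step_arm(
  steps=[
    {"slide":[-0.03,-0.035,0],"spin":0,"claw":0},
    {"slide":[-0.06,-0.07,0],"spin":0,"claw":0},
    {"slide":[-0.09,-0.105,0],"spin":0,"claw":0},
    {"slide":[-0.12,-0.145,0],"spin":0,"claw":0},
    {"slide":[-0.15,-0.18,0],"spin":0,"claw":0},
  ],
)

```text
clock: 20.7
tool_pos: [0.4309, -0.059, 0.1632]
tcp_rot: [1.0, -0.006, 0.001, 0.0]
force: [-1.0, -0.3, 0.7]
gripper_width: 0.0918
```

Emit:
step_arm(
  steps=[
    {"slide":[-0.022,-0.034,0],"spin":0,"claw":0},
    {"slide":[-0.022,-0.034,-0.02],"spin":0,"claw":0},
    {"slide":[-0.022,-0.034,-0.04],"spin":0,"claw":0},
    {"slide":[-0.022,-0.034,-0.04],"spin":0,"claw":0},
  ],
)

```text
clock: 21.1
tool_pos: [0.4086, -0.0919, 0.1215]
tcp_rot: [1.0, -0.007, -0.001, -0.0]
force: [-0.3, 0.2, -0.5]
gripper_width: 0.0923
```

Run:
```python
from h import *
im,d,P=cloud("top")
rect(box(P,.54,.64,.07,.18,.074,.1),"cap top"); rect(box(P,.34,.54,.07,.15,.033,.05),"blue");rect(box(P,.34,.53,.15,.295,.031,.045),"plat")
im,d,P=cloud("scene")
rect(box(P,.54,.64,.07,.18,.074,.1),"cap sc");rect(box(P,.36,.45,-.13,-.05,.051,.07),"cup sc");rect(box(P,.34,.54,.07,.15,.033,.05),"blue")
cv2.imwrite("pics/i.png",cv2.resize(im[110:310,220:480],None,fx=3,fy=3,interpolation=cv2.INTER_CUBIC))
s=robot.state();print(s["tool_pos"],s["tcp_rot"])
```

```text
cap top 126 c 584.3 121.7 size 29.9 29.4 yaw 76.18 z 0.0818
blue 1455 c 443.7 111.4 size 168.1 57.0 yaw 4.32 z 0.0373
plat 2366 c 434.5 216.2 size 158.9 98.9 yaw 4.56 z 0.0355
cap sc 155 c 582.1 122.8 size 32.1 28.4 yaw 62.00 z 0.0843
cup sc 151 c 407.8 -89.2 size 59.7 57.7 yaw 33.32 z 0.0561
blue 1206 c 440.0 112.8 size 171.7 60.4 yaw 4.61 z 0.0399
[ 0.41017689 -0.09173344  0.1230323 ] [ 9.99979991e-01 -6.32331324e-03 -1.74214981e-04 -4.90007111e-05]
```

View pics/i.png

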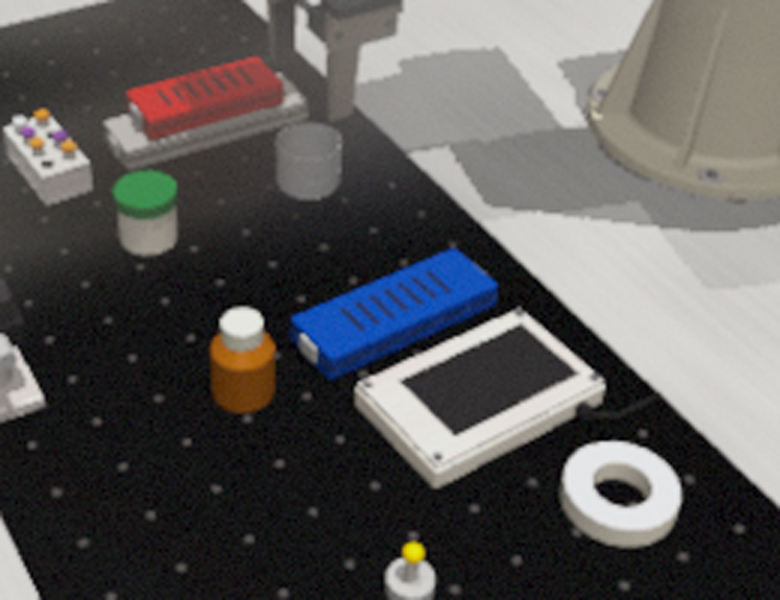

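Bottle stands upright behind the blue case (243,360) and red lies squarely on grey (205,110). The cup at (308,160) is next.

Emit:
step_arm(
  steps=[
    {"slide":[0,0.001,-0.03],"spin":0,"claw":0},
    {"slide":[0,0.001,-0.06],"spin":0,"claw":0},
    {"slide":[0,0.001,-0.078],"spin":0,"claw":0},
    {"slide":[0,0.001,-0.086],"spin":0,"claw":0},
    {"slide":[0,0.001,-0.086],"spin":0,"claw":0},
  ],
)

```text
clock: 21.7
tool_pos: [0.4103, -0.0906, 0.0365]
tcp_rot: [1.0, -0.006, -0.0, -0.0]
force: [0.3, -0.7, 0.1]
gripper_width: 0.0918
```

Emit:
step_arm(
  steps=[
    {"slide":[0,0,0],"spin":0,"claw":1},
    {"slide":[0,0,0],"spin":0,"claw":1},
    {"slide":[0,0,0],"spin":0,"claw":1},
    {"slide":[0,0,0],"spin":0,"claw":1},
    {"slide":[0,0,0],"spin":0,"claw":1},
  ],
)

```text
clock: 22.2
tool_pos: [0.4105, -0.0909, 0.037]
tcp_rot: [1.0, -0.006, 0.0, 0.0]
force: [-1.4, -0.4, 7.0]
gripper_width: 0.0587
```

Emit:
step_arm(
  steps=[
    {"slide":[0,0,0],"spin":0,"claw":1},
    {"slide":[0,0,0],"spin":0,"claw":1},
  ],
)

```text
clock: 22.4
tool_pos: [0.4105, -0.0909, 0.037]
tcp_rot: [1.0, -0.006, 0.0, 0.0]
force: [-1.0, 0.7, 7.2]
gripper_width: 0.0587
```

Emit:
step_arm(
  steps=[
    {"slide":[0,0,0.01],"spin":0,"claw":1},
    {"slide":[0,0,0.04],"spin":0,"claw":1},
    {"slide":[0,0,0.08],"spin":0,"claw":1},
    {"slide":[0,0,0.12],"spin":0,"claw":1},
    {"slide":[0,0,0.12],"spin":0,"claw":1},
  ],
)

```text
clock: 22.9
tool_pos: [0.4131, -0.0915, 0.1614]
tcp_rot: [1.0, -0.006, 0.004, 0.001]
force: [0.3, 0.7, -1.1]
gripper_width: 0.0588
```

Emit:
step_arm(
  steps=[
    {"slide":[0.01,0.035,0],"spin":0,"claw":1},
    {"slide":[0.03,0.075,0],"spin":0,"claw":1},
    {"slide":[0.05,0.115,0],"spin":0,"claw":1},
    {"slide":[0.07,0.155,0],"spin":0,"claw":1},
    {"slide":[0.09,0.195,0],"spin":0,"claw":1},
  ],
)

```text
clock: 23.4
tool_pos: [0.5001, 0.1059, 0.156]
tcp_rot: [1.0, -0.006, -0.0, 0.0]
force: [0.7, -0.6, -0.3]
gripper_width: 0.0591
```

Emit:
step_arm(
  steps=[
    {"slide":[0.02,0.04,0],"spin":0,"claw":1},
    {"slide":[0.04,0.075,0],"spin":0,"claw":1},
    {"slide":[0.06,0.105,0],"spin":0,"claw":1},
    {"slide":[0.073,0.123,0],"spin":0,"claw":1},
    {"slide":[0.073,0.123,0],"spin":0,"claw":1},
  ],
)

```text
clock: 23.9
tool_pos: [0.574, 0.2294, 0.1556]
tcp_rot: [1.0, -0.005, 0.0, -0.0]
force: [0.1, -0.4, -1.4]
gripper_width: 0.0587
```

Emit:
step_arm(
  steps=[
    {"slide":[0,0,-0.03],"spin":0,"claw":1},
    {"slide":[0,0,-0.07],"spin":0,"claw":1},
    {"slide":[0,0,-0.1],"spin":0,"claw":1},
    {"slide":[0,0,-0.11],"spin":0,"claw":1},
    {"slide":[0,0,-0.11],"spin":0,"claw":1},
  ],
)

```text
clock: 24.4
tool_pos: [0.5716, 0.2261, 0.0451]
tcp_rot: [1.0, -0.007, -0.002, 0.001]
force: [0.1, 1.0, -0.7]
gripper_width: 0.0585
```

Run:
```python
from h import *
im,d,P=cloud("scene"); cv2.imwrite("pics/j.png",cv2.resize(im[150:330,240:480],None,fx=3,fy=3,interpolation=cv2.INTER_CUBIC))
s=robot.state();print(s["tool_pos"],s["force"],s["gripper_width"])
for r in cams.regions_of("cup","scene")[:1]:
    Q=P[r["region"]];Q=Q[~np.isnan(Q[:,0])];print(r["p"],r["bbox"],np.round(np.percentile(Q,[2,50,98],axis=0),3).tolist())
```

```text
[0.57280356 0.22667695 0.04659307] [ 0.09452263 -0.2801679  -0.50576445] 0.05913027991638274
0.67 [312.2, 239.8, 20.3, 36.7] [[0.556, 0.195, 0.014], [0.583, 0.227, 0.043], [0.599, 0.257, 0.069]]
```

View pics/j.png

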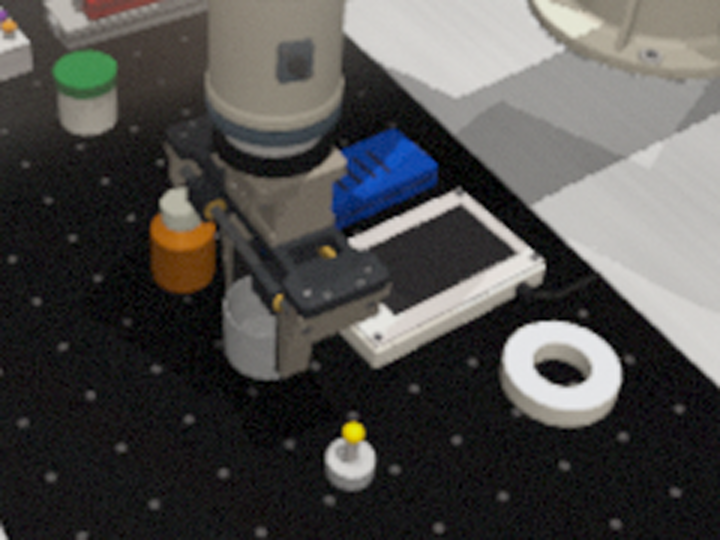

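Cup upright behind the far edge (260,330), about 9 mm above the board. I'll lower it until it touches.

Emit:
step_arm(
  steps=[
    {"slide":[0,0,-0.004],"spin":0,"claw":1},
    {"slide":[0,0,-0.007],"spin":0,"claw":1},
    {"slide":[0,0,-0.008],"spin":0,"claw":1},
    {"slide":[0,0,-0.008],"spin":0,"claw":1},
  ],
)

```text
clock: 24.9
tool_pos: [0.5732, 0.2273, 0.0387]
tcp_rot: [1.0, -0.006, 0.0, -0.0]
force: [0.6, -0.4, -0.4]
gripper_width: 0.0588
```

Emit:
step_arm(
  steps=[
    {"slide":[0,0,-0.001],"spin":0,"claw":1},
    {"slide":[0,0,-0.001],"spin":0,"claw":1},
  ],
)

```text
clock: 25.1
tool_pos: [0.5731, 0.2272, 0.0375]
tcp_rot: [1.0, -0.006, -0.0, 0.0]
force: [-0.6, -0.3, -0.1]
gripper_width: 0.0587
```

Emit:
step_arm(
  steps=[
    {"slide":[0,0,-0.001],"spin":0,"claw":1},
    {"slide":[0,0,-0.001],"spin":0,"claw":1},
  ],
)

```text
clock: 25.3
tool_pos: [0.5732, 0.2273, 0.037]
tcp_rot: [1.0, -0.006, 0.0, -0.0]
force: [-1.1, -1.3, 4.7]
gripper_width: 0.0589
```

Emit:
step_arm(
  steps=[
    {"slide":[0,0,0],"spin":0,"claw":0.15},
    {"slide":[0,0,0],"spin":0,"claw":0.15},
    {"slide":[0,0,0],"spin":0,"claw":0.15},
    {"slide":[0,0,0],"spin":0,"claw":0.15},
    {"slide":[0,0,0.01],"spin":0,"claw":0.1},
  ],
)

```text
clock: 25.8
tool_pos: [0.5722, 0.2268, 0.0456]
tcp_rot: [1.0, -0.006, -0.001, 0.0]
force: [-0.6, -0.1, -0.6]
gripper_width: 0.0822
```

Emit:
step_arm(
  steps=[
    {"slide":[0,0,0.04],"spin":0,"claw":0},
    {"slide":[0,0,0.08],"spin":0,"claw":0},
    {"slide":[0,0,0.12],"spin":0,"claw":0},
    {"slide":[-0.01,-0.04,0.12],"spin":0,"claw":0},
    {"slide":[-0.03,-0.08,0.14],"spin":0,"claw":0},
  ],
)

```text
clock: 26.3
tool_pos: [0.5431, 0.1468, 0.187]
tcp_rot: [1.0, -0.005, 0.0, 0.0]
force: [-0.6, -0.4, -0.2]
gripper_width: 0.0917
```

Emit:
step_arm(
  steps=[
    {"slide":[-0.01,-0.045,0.01],"spin":0,"claw":0},
    {"slide":[-0.02,-0.09,0.02],"spin":0,"claw":0},
    {"slide":[-0.03,-0.135,0.02],"spin":0,"claw":0},
    {"slide":[-0.04,-0.18,0.02],"spin":0,"claw":0},
    {"slide":[-0.05,-0.225,0.02],"spin":0,"claw":0},
  ],
)

```text
clock: 26.8
tool_pos: [0.4926, -0.0794, 0.2075]
tcp_rot: [1.0, -0.006, 0.001, 0.0]
force: [0.4, 0.0, 0.2]
gripper_width: 0.0918
```

Emit:
step_arm(
  steps=[
    {"slide":[-0.01,-0.045,0],"spin":0,"claw":0},
    {"slide":[-0.02,-0.09,0],"spin":0,"claw":0},
    {"slide":[-0.03,-0.135,0],"spin":0,"claw":0},
    {"slide":[-0.04,-0.18,0],"spin":0,"claw":0},
    {"slide":[-0.05,-0.225,0],"spin":0,"claw":0},
  ],
)

```text
clock: 27.3
tool_pos: [0.4425, -0.3047, 0.2074]
tcp_rot: [1.0, -0.006, 0.0, 0.0]
force: [1.7, 0.9, -0.0]
gripper_width: 0.0922
```

Run:
```python
from h import *
pics=[]
for n in("top","scene"):
    im,d,P=cloud(n); pics.append(im); print(n)
    for k,b in dict(plat=(.34,.53,.15,.295,.031,.045),blue=(.34,.54,.07,.15,.033,.05),cap=(.54,.64,.07,.18,.074,.1),cup=(.53,.62,.18,.28,.05,.07),red=(.35,.56,-.25,-.15,.059,.075),jar=(.53,.62,-.12,-.04,.055,.075)).items():
        Q=box(P,*b)
        if len(Q)>20: rect(Q,k)
    for q in "case_grey jar tape magnet rack".split():
        r=cams.regions_of(q,n)
        if r:
            X=P[r[0]["region"]]; X=X[~np.isnan(X[:,0])]; print(q,np.round(np.percentile(X,[3,50,97],axis=0),3).tolist())
cv2.imwrite("pics/k.png",np.hstack([cv2.resize(p,None,fx=1.9,fy=1.9,interpolation=cv2.INTER_CUBIC) for p in(pics[0][130:310,180:390],pics[1][120:300,220:430])]))
s=robot.state();print(s["tool_pos"],s["clock"])
```

```text
top
plat 2390 c 434.7 220.7 size 159.3 108.0 yaw 3.95 z 0.0355
blue 1447 c 443.7 111.4 size 168.1 56.9 yaw 4.47 z 0.0373
cap 128 c 584.2 120.6 size 29.3 29.2 yaw -87.85 z 0.0820
cup 90 c 572.6 226.2 size 59.2 58.3 yaw 57.98 z 0.0557
red 1310 c 458.5 -207.4 size 141.5 57.6 yaw -0.67 z 0.0632
jar 357 c 572.7 -84.1 size 52.0 51.3 yaw -43.52 z 0.0643
case_grey [[0.362, -0.233, 0.017], [0.399, -0.198, 0.037], [0.552, -0.178, 0.04]]
jar [[0.548, -0.106, 0.025], [0.569, -0.081, 0.064], [0.594, -0.061, 0.067]]
tape [[0.367, 0.303, 0.017], [0.404, 0.34, 0.03], [0.437, 0.375, 0.034]]
magnet [[0.556, 0.32, 0.011], [0.567, 0.331, 0.025], [0.579, 0.345, 0.056]]
rack [[0.592, -0.26, 0.013], [0.611, -0.21, 0.043], [0.637, -0.17, 0.058]]
scene
plat 2360 c 431.8 224.4 size 161.9 110.4 yaw 4.44 z 0.0379
blue 1208 c 440.8 112.1 size 169.5 61.1 yaw 4.07 z 0.0398
cap 153 c 582.7 122.6 size 31.5 29.9 yaw -88.96 z 0.0841
cup 230 c 570.6 227.5 size 60.5 56.1 yaw 61.68 z 0.0562
red 634 c 454.3 -205.0 size 147.2 63.4 yaw -0.07 z 0.0661
jar 283 c 570.7 -82.1 size 55.3 51.5 yaw -80.03 z 0.0666
jar [[0.546, -0.106, 0.016], [0.574, -0.068, 0.058], [0.594, -0.057, 0.069]]
tape [[0.367, 0.309, 0.017], [0.406, 0.347, 0.032], [0.439, 0.38, 0.035]]
magnet [[0.549, 0.322, 0.014], [0.572, 0.34, 0.028], [0.584, 0.351, 0.057]]
rack [[0.589, -0.271, 0.014], [0.618, -0.2, 0.045], [0.637, -0.168, 0.06]]
[ 0.44346642 -0.3020281   0.20660553] 27.9
```

View pics/k.png

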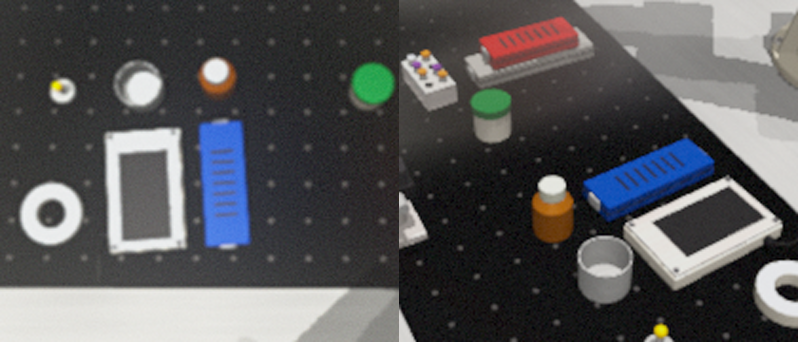

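The picture shows everything upright: the cup behind the platform (137,85), the bottle behind the blue case (217,75), the blue case along the right edge, and red on grey. I'm handing it in.

```bash
python3 -c "
from station import job; print(job.close_job())"
```

```text
the job is handed in; nothing more can be done
None
```

The bench is set out as asked and the job was handed in at about 28 s of the 115 s allowed. I parked red on the free board, moved blue beside the platform, put red back on grey, then placed the bottle and the cup.

Last checks, from the top camera, in the platform's frame:

| Item | Measured | Allowed |
|---|---|---|
| Blue case, along platform | about +1 mm | ±18 mm |
| Blue case, to the right | about 105 mm (gap about 26 mm) | 95–123 mm |
| Blue case, angle to platform | within 0.5° | about 10° |
| Cup, behind platform centre | 138 mm | 126–154 mm |
| Cup, sideways | about 0 mm | ±18 mm |
| Bottle, behind platform centre | 142 mm | 114–166 mm |
| Bottle, off blue's axis | 1.5 mm | ±18 mm |
| Red on grey | about 2 mm, parallel within 1° | 12 mm, about 10° |

- **Upright and clear:** everything was upright and the gripper was open and clear. The jar, tape, magnetic holder and rack showed no shift beyond measuring noise.
- **Camera disagreement:** the two cameras differed by up to 5 mm. Just before I moved blue the last 4 mm left, the scene camera put its gap at about 35 mm, so about 31 mm after, against 26 mm from the top camera. Both are within tolerance.
- **Platform re-measurement:** in the last pictures the platform's outline measured too wide on both cameras, probably from the plug. I used the earlier clean top-camera fit of its position for the figures above.
- **Bottle contact:** the bottle was pressed onto the board with about 25 N for a moment before I eased off and released it.

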